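# Tip the square lid into the tilt-out bin and shut the bin

### The job

The small square lid stands on edge at the front of the cedar shelf, above the tilted-out bin: with a light push of the fingertips tip it over the shelf's front edge so that it falls by itself into the open bin, without picking it up, squeezing it or carrying it. Then push the bin back upright until it is fully home, with the lid inside. Leave the jars, the stoneware lid and everything else where they are.

Things in the scene. Friction and masses are not known exactly. Their poses are not given: they have to be found in the camera images.
- unit: Fixed low tiled upstand with a cedar shelf on top and the bin hung on its front, left of the robot. Origin on the counter (z = 0) below the tiled front face, at the middle of the bin's width. Own -x points out of the front (roughly world -y; yaw 1.35 to 1.87 rad), y along the shelf, z up. Tiled wall x = 0 to 0.04; grey cheek plates beside the bin: y = +-0.121, x = -0.11 to 0, z = 0.01 to 0.10.
- shelf_edge (a point): Point on the shelf's front top edge above the bin's middle (unit frame (-0.085, 0, 0.20)). The cedar shelf is 18 mm thick and reaches from here 140 mm back, open at the back with no board behind; along the unit's y from -0.23 to +0.23 m.
- bin_pivot (a point): Middle of the bin's fixed pivot line, which runs along the unit's y (unit frame (-0.09, 0, 0.05)). In the upright bin, seen from here along the unit's axes: floor underside z = 0, outer front face x = -0.05, outer back face x = +0.08.
- bin (a joint): Tilt of the pale grey plastic bin, rad: 0 = upright, fully home (stop); positive = top tilted out to the unit's -x, at most 0.66; starts at 0.5 to 0.65. Friction (0.22 N m, 2 N at the rim) keeps it where it is left. Open on top, outside 130 mm deep, 220 mm wide, walls and floor 4 mm; front wall 150 mm high, back 90, sides sloping. Upright, its front stands 55 mm before the shelf's edge.
- bin_rim (a point): Middle of the outer top edge of the bin's front wall; moves with the bin (unit frame (-0.14, 0, 0.20) when upright, about (-0.22, 0, 0.14) when tilted out). A vertical finger in front of the tilted-out bin meets this edge first.
- bin_in (a point): Centre of the bin's inner floor; turns with the bin, axes as the bin's (x to its back wall, y along its width, z up its walls). Inside, from this point: x +-61 mm, y +-106 mm.
- lid: Small square silicone lid, 40 to 85 g, free-standing on edge on the shelf, broad faces to front and back: 80 mm wide (own y), 80 high (own z) plus a 10 mm tab mid top, 10 thick (x = +-5 mm) with a 66 mm square plug 4 mm thick behind (to x = +9). Origin: middle of its lower edge; own -x faces front.
- lid_mid (a point): Centre of the lid's slab, 40 mm above its lower edge when it stands. At the start its front face is 5 to 20 mm behind the shelf's edge and it is within 40 mm of the bin's middle; the shelf is empty behind it.
- jar1: Empty open square glass jar standing on the shelf, 74 x 74 x 90 mm high, origin under its centre. Leave alone.
- jar2: A second jar like the first, standing on the counter. Leave alone.
- olla_lid: Round stoneware olla lid with a knob lying on the shelf, 114 mm across, 51 mm high, origin under its centre. Leave alone.
- tong: Steel tong lying on the counter, about 220 mm long by 65 mm, 24 mm high. Leave alone.
- bowl: White bowl on the counter, 130 mm across, 55 mm high. Leave alone.
- oil: Oil bottle on the counter, 60 mm across, 200 mm high. Leave alone.

How it is judged:
By the outcome, as a careful person would: the job done as asked, in the order asked, and still so for the second after the job is handed in, with the robot touching nothing.
It also fails if it takes over 48 s, if anything falls off the work surface, if the arm or the gripper's body presses on something with over 40 N, if the wrist force passes 120 N, or if a joint passes its speed limit or range.

### The arm

A 6-joint arm with a two-finger parallel gripper is mounted at the origin on the work surface. World frame = base frame: x ahead of the robot, y to its left, z up, the work surface at z = 0. Lengths are in mm, angles in rad, forces in N, time in s.
With the tool pointing down it reaches from about 350 to 875 mm from the base axis. Payload 4.2 kg.
Tool frame: the origin (TCP) lies on the mounting face of the last link; the fingertips stand 173 mm ahead of it and the grasp point (between the pads) lies grip_point_offset ahead of it (grip_point_offset is the distance from the TCP to the grasp point, in mm); z points along the fingers, y is the line along which they close (so a half turn about z gives the same grasp; the last joint's range is limited). The gripper opens to 85 mm and grips with 20 to 120 N. Pads are 22 mm wide; open, the fingers measure 114 mm over their backs; the gripper's body (76 mm by 85 mm) begins 54 mm behind the grasp point. The pads swing forward as they close: fully open they stand 13 mm farther back than shut.
Start: joints at [-0.964, 0.385, 0.008, 0, -1.194, -0.259], TCP at [213.034, -587.551, 404.712] pointing down, gripper open.
Joint ranges: [-3.14, 3.14], [-1.21, 2.06], [-1.07, 1.41], [-3.16, 2.05], [-2.99, -0.16], [-3.1, 3.1]. Speed limits (rad/s): [2.79, 2.79, 3.14, 3.14, 3.14, 3.14].

### API

Orientations are given as a unit quaternion [x, y, z, w].
In Python, from bench import read_state, get_image, job_done, recognise, place_of, grip_point_offset gives the robot as it stands. The module is installed in compiled form; this text tells all that it offers.
- The arm moves only by the tool carry_out, never from a script. Its arguments are lists of equal length, an entry for each row: "slide": the shift along the tool's x, y, z in m, a list of three; "roll": the turn about the tool's z in degrees; "claw": the finger opening in m, from 0 to 0.0854. A call has 1 to 8 rows; each row is the pose to reach, as a shift and turn from the pose commanded when the call began, along the tool's axes at that moment; what a row does not reach only later rows make up. A row lasts 1/8 s, in which the tool goes at most 62.5 mm and 10.7 degrees, less where a joint would pass 70% of its speed; a pose out of reach is approached as far as the arm can. A call with a gripper value outside its range is refused whole. The fingers move at their own pace and stop on an object; the grip force is fixed at half the most. Time passes only in rows, so rows that repeat a pose let the fingers close. It gives the time, the measured TCP pose, the force, the opening and the grip force at its end, in the units of the state.
- read_state(): the state, without advancing time (a new reading comes with each control period).
- get_image(name): name is "scene" or "top" or "wrist"; returns a dict with "img" (384x512x3 uint8, red, green, blue), "z_map" (384x512 float32, mm along the optical axis (not along the pixel's ray), 0 where there is no reading), "mtx" (3x3 intrinsics, pixels), "world_from_camera" (4x4, takes a point from camera to world coordinates); the wrist camera has in their place "T_tool_cam" (4x4, takes a point from camera to tool coordinates, whose origin is the TCP and whose axes are the flange's). Camera axes: x right, y up, looking along -z (the intrinsics and any distortion apply to the point x, -y, -z); pixel columns grow to the right and rows downward; lengths in mm; the calibration is good to about 2 mm. The wrist camera is an equidistant fisheye: a pixel r from the principal point sees the ray r / f radians off the axis. A picture is of the moment at which its call begins: read the wrist's pose just before it.
- job_done(): hands the job in; it is judged then, once.
Trained networks look in a picture, given as the dict that the camera call returned (one of the last four; its "shot" number tells which), for a name from the list of things; names that differ only in an ending like _2 or _b are one class to them, and where a whole thing is asked for, a point or a joint stands for the part that bears it (a point fixed in the world has none). Each returns a list of dicts, best first, with "conf" (0 to 1); they miss things now and then, are a little off and sometimes report something else, mostly with a low value. They report only what shows in the picture. A call takes as long as a camera call.
- recognise(picture, thing): "at" ([column, row] in pixels, amid what is visible of it).
- place_of(picture, thing): "at" ([column, row] in pixels: a listed point, or the origin of a listed thing).
The state is a dict: "clock": time; "joints": joint angles; "joint_vel": joint speeds; "joint_efforts": joint torques, N m; "position": TCP position; "ee_rot": TCP orientation; "contact_force": force on the tool from outside, world axes, zero at the start; "wrist_torque": the same for the moment, N m; "gripper_width": finger opening in mm; "grasp_force": force on a finger pad.
Only numpy, scipy, OpenCV 4.12 (cv2) and the standard library are available. Lean on these libraries where they do the work, as an engineer would, in place of code of your own. Each camera call takes 0.05 s, during which the arm holds its last target. There are 200 camera calls.

## Working session

There is one attempt and no reset: what is moved stays moved. The work goes in short steps, Python scripts to look and compute and a tool call to move; the robot and the scene stay as the last step left them, time stands still between calls to the robot, and variables do not carry over. Pictures are saved under pics/ and viewed, at most 10 in all, crops included, and the job is handed in when it is done.

Besides the shell and the picture viewer there is one more tool, called after "Call:" as name(argument=value, ...) on one line, values as JSON. carry_out: Moves the arm, as the interface text tells. Its arguments: {"type":"object","properties":{"slide":{"type":"array"},"roll":{"type":"array"},"claw":{"type":"array"}},"required":["slide","roll","claw"]}

```bash
mkdir -p pics; cat > h.py <<'E'
import numpy as np, cv2
from scipy.spatial.transform import Rotation as R
from bench import *
def px2w(p,at,z=None,plane=None):
    c,r=at; K=p["mtx"]
    d=np.array([(c-K[0,2])/K[0,0],-(r-K[1,2])/K[1,1],-1.0]); T=np.array(p["world_from_camera"])
    o=T[:3,3]; v=T[:3,:3]@d
    if plane is not None: return o+v*(plane-o[2])/v[2]
    if z is None:
        zm=p["z_map"][int(r)-1:int(r)+2,int(c)-1:int(c)+2]; zm=zm[zm>0]
        z=np.median(zm) if zm.size else np.nan
    return o+v*z
E
python3 - <<'E'
from h import *
np.set_printoptions(precision=1,suppress=True)
s=read_state(); print({k:s[k] for k in("clock","position","ee_rot","contact_force","gripper_width")}); print(grip_point_offset)
for n in("scene","top"):
    p=get_image(n); cv2.imwrite(f"pics/{n}0.png",p["img"][...,::-1]); print(n,np.array(p["world_from_camera"])[:3,3])
    for t in("unit","shelf_edge","bin_pivot","bin_rim","lid","lid_mid","jar1","olla_lid"):
        for q in place_of(p,t)[:2]:
            print(t,np.round(q["at"]),round(q["conf"],2),px2w(p,q["at"]), px2w(p,q["at"],plane=200) if t in("shelf_edge","lid","jar1","olla_lid") else "")
E
```

```text
{'clock': 0.0, 'position': array([ 213. , -587.4,  403.6]), 'ee_rot': array([-0.2,  1. ,  0. , -0. ]), 'contact_force': array([ 0.,  0., -1.]), 'gripper_width': 85.41339331101398}
154.70000000000002
scene [ 618.6 -943.7 1475.9]
unit [260. 147.] 0.79 [522.4 210.9  76. ] 
shelf_edge [254. 131.] 0.65 [503.4 181.6 195. ] [503.9 177.2 200. ]
bin_pivot [253. 158.] 0.74 [499.9 174.7  53.6] 
bin_rim [247. 166.] 0.74 [481.  151.   32.4] 
lid [263. 126.] 0.79 [535.8 192.  212.5] [535.  203.3 200. ]
lid_mid [267. 118.] 0.6 [546.4 192.5 251.4] 
jar1 [306. 121.] 0.79 [681.1 217.5 227. ] [682.4 242.6 200. ]
jar1 [287. 228.] 0.74 [ 643.6 -130.8   83.4] [ 641.5 -198.9  200. ]
olla_lid [213. 106.] 0.92 [350.9 255.7 223.4] [345.9 278.2 200. ]
olla_lid [265. 127.] 0.41 [541.2 189.9 210.8] [540.6 199.6 200. ]
top [ 278.   -18.9 1734.9]
unit [154. 261.] 0.56 [341.4 277.1 249.3] 
unit [225. 214.] 0.41 [504.7  65.8 130.1] 
shelf_edge [180. 198.] 0.74 [532.  196.5 280.8] [546.2 208.5 200. ]
shelf_edge [166. 158.] 0.63 [681.4 255.3 203.4] [682.3 255.9 200. ]
bin_pivot [193. 216.] 0.76 [509.3 180.   59.8] 
bin_rim [228. 213.] 0.97 [505.2  55.5 147.9] 
lid [182. 196.] 0.57 [541.6 191.7 272.7] [554.7 202.2 200. ]
lid [195. 216.] 0.55 [507.9 174.4  56.4] [488.2 157.9 200. ]
lid_mid [180. 196.] 0.75 [540.4 194.1 279.4] 
jar1 [168. 159.] 0.83 [676.9 248.1 204.8] [678.2 248.9 200. ]
jar1 [272. 180.] 0.71 [ 645.7 -100.6    5.5] [604.3 -91.4 200. ]
olla_lid [156. 257.] 0.91 [355.8 271.6 243.1] [358. 280. 200.]
```

```bash
python3 - <<'E'
import cv2
a=cv2.imread("pics/scene0.png")[70:270,150:350]; b=cv2.imread("pics/top0.png")[110:310,120:320]
cv2.imwrite("pics/c0.png",cv2.hconcat([cv2.resize(x,(400,400),interpolation=cv2.INTER_CUBIC) for x in(a,b)]))
E
python3 - <<'E'
import sys; sys.path.insert(0,'.')
from h import *
np.set_printoptions(precision=1,suppress=True)
p=get_image("top"); H,W=p["z_map"].shape
c,r=np.meshgrid(np.arange(W),np.arange(H)); K=p["mtx"]; z=p["z_map"]
d=np.stack([(c-K[0,2])/K[0,0]*z,-(r-K[1,2])/K[1,1]*z,-z,np.ones_like(z)],-1)
w=(d@np.array(p["world_from_camera"]).T)[...,:3]; np.save("topw.npy",w)
ok=z>0
# shelf points
m=ok&(abs(w[...,2]-200)<8)&(w[...,1]>120)&(w[...,0]>200)&(w[...,0]<850)
P=w[m][:,:2].astype(np.float32); print(len(P),np.median(w[m][:,2])); rect=cv2.minAreaRect(P); print(rect); print(cv2.boxPoints(rect))
m2=ok&(w[...,2]>255)&(w[...,0]>470)&(w[...,0]<610)&(w[...,1]>120)&(w[...,1]<320)
Q=w[m2]; print(len(Q)); print(Q[:60]); 
m3=ok&(w[...,2]>120)&(w[...,2]<165)&(w[...,0]>350)&(w[...,0]<680)&(w[...,1]>20)&(w[...,1]<110)
Q=w[m3]; print(len(Q),Q.min(0),Q.max(0)); print(cv2.boxPoints(cv2.minAreaRect(Q[:,:2].astype(np.float32))))
E
```

```text
4331 200.19464121428882
((514.6548461914062, 249.45013427734375), (141.71737670898438, 460.68243408203125), 85.75409698486328)
[[279.7 195.8]
 [739.1 161.7]
 [749.6 303.1]
 [290.2 337.2]]
134
[[585.8 198.7 284.9]
 [585.4 195.4 286.4]
 [587.5 193.8 276.6]
 [583.7 199.4 279.9]
 [583.  195.8 283.3]
 [584.1 193.6 277.7]
 [583.4 190.  281. ]
 [580.2 199.1 281.4]
 [579.7 195.7 283.6]
 [579.8 192.7 283.1]
 [582.9 191.8 268.3]
 [585.2 190.3 256.8]
 [579.2 203.7 271.1]
 [578.1 199.8 276.6]
 [577.8 196.6 277.6]
 [576.9 192.9 281.8]
 [578.2 190.7 275.6]
 [582.2 190.3 256.2]
 [576.6 204.1 268.2]
 [573.8 198.9 281.9]
 [574.6 196.4 278.2]
 [575.5 194.  273.6]
 [576.  191.3 270.8]
 [573.2 203.9 269.4]
 [571.3 199.3 278.9]
 [572.4 197.1 273. ]
 [571.  193.  280.2]
 [572.4 190.9 273.3]
 [568.6 202.7 276.8]
 [568.  199.2 279.4]
 [567.9 196.1 279.8]
 [567.6 192.8 281.2]
 [569.  190.7 274.1]
 [566.3 203.3 272.2]
 [564.9 199.1 279.5]
 [565.5 196.5 276.3]
 [564.9 193.  279. ]
 [566.6 191.2 270.3]
 [563.7 203.7 269.3]
 [561.6 199.  280. ]
 [561.1 195.5 282.6]
 [561.2 192.6 281.9]
 [563.2 191.  271.6]
 [559.9 203.1 272.9]
 [556.1 197.1 292.6]
 [556.7 194.5 289.2]
 [557.5 192.1 284.8]
 [561.9 192.3 262.2]
 [555.6 202.2 278.6]
 [553.1 197.2 291.6]
 [553.7 194.6 288.4]
 [556.2 193.4 275.5]
 [558.2 191.9 264.6]
 [554.2 203.6 269.3]
 [550.1 197.1 291.4]
 [551.9 195.5 281.6]
 [552.4 192.9 278.6]
 [556.  192.5 259.8]
 [549.8 202.4 276.3]
 [546.8 196.9 292.4]]
474 [391.1  46.8 120.1] [612.8 109.3 161.6]
[[391.1  47.2]
 [612.7  46.7]
 [612.8 108.9]
 [391.2 109.3]]
```

View pics/c0.png

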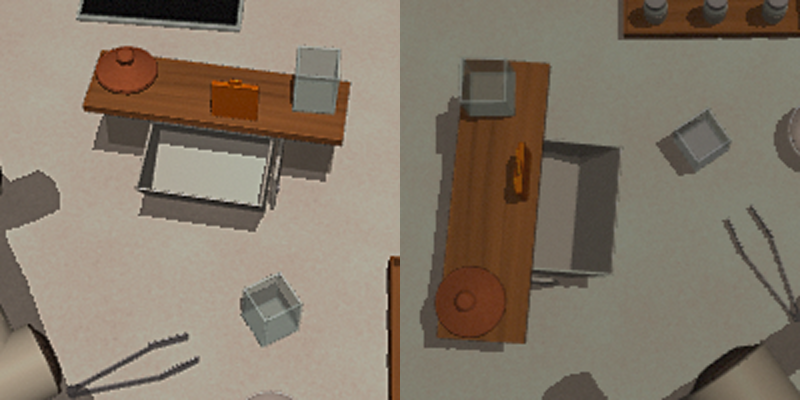

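```bash
cat >> h.py <<'E'
psi=1.4967; ux=np.array([np.cos(psi),np.sin(psi)]); uy=np.array([-np.sin(psi),np.cos(psi)])
E0=np.array([509.4,178.7]); O=E0+85*ux
def toU(w): w=np.asarray(w,float); d=w[...,:2]-O; return np.stack([d@ux,d@uy,w[...,2]],-1)
def toW(u): u=np.asarray(u,float); return np.r_[O+u[0]*ux+u[1]*uy,u[2]]
def plan(u):  # tip target in unit frame -> tool shift
    s=read_state(); r=R.from_quat(s["ee_rot"]); tcp=toW(u)+[0,0,173]
    ty=r.as_matrix()[:2,1]; a=np.degrees(np.arctan2(*(lambda v:(v[1],v[0]))(np.array([ty@uy,ty@-ux]))))
    print("tipU",toU(np.array(s["position"])-[0,0,173]),"shift m",np.round(r.inv().apply(tcp-s["position"])/1000,4),"toolx,y in U",[np.round([v@ux,v@uy],3) for v in r.as_matrix()[:2,:2].T],"F",s["contact_force"],"t",s["clock"])
E
python3 - <<'E'
from h import *
np.set_printoptions(precision=1,suppress=True)
w=np.load("topw.npy"); u=toU(w)
m=(u[...,2]>255)&(abs(u[...,0]+50)<50)&(abs(u[...,1])<100); Q=u[m]
print(Q.min(0),Q.max(0),np.median(Q,0))
T=Q[(Q[:,2]>274)&(Q[:,2]<284)]; print("line x=a*y+b",np.polyfit(T[:,1],T[:,0],1),np.polyfit(Q[:,1],Q[:,0],1), np.percentile(T[:,0],[5,95]))
tab=Q[Q[:,2]>286]; print("tab",tab.mean(0))
m=(u[...,2]>110)&(u[...,2]<170)&(u[...,0]<-190)&(u[...,0]>-240)&(abs(u[...,1])<115); Q=u[m]; 
t=Q[Q[:,0]<np.percentile(Q[:,0],8)]; print("rim",t.mean(0),t.min(0))
plan([-20,0,330])
E
```

```text
[-70.1 -76.8 255. ] [-54.5   3.3 292.6] [-64.5 -35.5 277.1]
line x=a*y+b [ -0.  -64.2] [ -0.  -64.8] [-68.8 -58.1]
tab [-64.3 -41.2 290.1]
rim [-210.7    7.2  151.1] [-212.1  -92.5  143. ]
tipU [-871.1  238.8  231.7] shift m [-0.6  0.7 -0.1] toolx,y in U [array([-0.4,  0.9]), array([0.9, 0.4])] F [0.9 0.4 0.3] t 0.95
```

Call:
carry_out(slide=[[0,0,-0.05],[0,0,-0.1],[0,0,-0.11],[0,0,-0.11]], roll=[0,0,0,0], claw=[0,0,0,0])

```text
clock: 1.45
position: [213.0, -587.4, 515.1]
ee_rot: [-0.173, 0.985, -0.0, 0.0]
contact_force: [0.1, 0.3, -0.2]
gripper_width: 12.2
grasp_force: 0.0
```

```bash
python3 - <<'E'
from h import *
np.set_printoptions(precision=4,suppress=True)
plan([0,-37,340])
E
```

```text
tipU [-870.9001  238.9042  342.0623] shift m [-0.6083  0.6816  0.0018] toolx,y in U [array([-0.409,  0.912]), array([0.912, 0.409])] F [ 0.1186  0.3383 -0.1856] t 1.45
```

Call:
carry_out(slide=[[-0.608,0.682,0],[-0.608,0.682,0],[-0.608,0.682,0],[-0.608,0.682,0],[-0.608,0.682,0],[-0.608,0.682,0],[-0.608,0.682,0],[-0.608,0.682,0]], roll=[-8,-16,-24,-32,-40,-48,-56,-65.8], claw=[0,0,0,0,0,0,0,0])

```text
clock: 2.45
position: [398.6, -121.2, 513.0]
ee_rot: [-0.682, 0.731, 0.001, -0.001]
contact_force: [1.2, -0.2, 0.7]
gripper_width: -0.0
grasp_force: 0.0
```

```bash
python3 - <<'E'
from h import *
np.set_printoptions(precision=4,suppress=True)
plan([0,-37,340]); print(read_state()["joints"])
E
```

```text
tipU [-392.3152   88.3176  340.0386] shift m [-0.3917 -0.1273 -0.0003] toolx,y in U [array([-1.   , -0.005]), array([-0.005,  1.   ])] F [ 1.2461 -0.2197  0.7049] t 2.45
[ 0.0982 -0.0487 -0.2575 -0.0005 -1.3649 -0.1672]
```

Call:
carry_out(slide=[[-0.392,-0.127,0],[-0.392,-0.127,0],[-0.392,-0.127,0],[-0.392,-0.127,0],[-0.392,-0.127,0],[-0.392,-0.127,0],[-0.392,-0.127,0],[-0.392,-0.127,0]], roll=[0,0,0,0,0,0,0,0], claw=[0,0,0,0,0,0,0,0])

```text
clock: 3.45
position: [555.2, 260.9, 510.5]
ee_rot: [-0.681, 0.732, 0.001, -0.003]
contact_force: [-1.1, -0.3, -0.5]
gripper_width: 0.2
grasp_force: 0.0
```

```bash
python3 - <<'E'
from h import *
np.set_printoptions(precision=4,suppress=True)
plan([0,-37,266])
E
```

```text
tipU [  0.3257 -39.6067 337.4542] shift m [0.     0.0022 0.0715] toolx,y in U [array([-1.   , -0.002]), array([-0.002,  1.   ])] F [-1.0505 -0.2824 -0.5153] t 3.45
```

Call:
carry_out(slide=[[0,0.002,0.035],[0,0.002,0.071],[0,0.002,0.071],[0.015,0.002,0.071],[0.025,0.002,0.071],[0.03,0.002,0.071],[0.03,0.002,0.071]], roll=[0,0,0,0,0,0,0], claw=[0,0,0,0,0,0,0])

```text
clock: 4.32
position: [550.2, 227.8, 444.6]
ee_rot: [-0.68, 0.733, -0.0, 0.001]
contact_force: [0.2, -0.5, -0.2]
gripper_width: 0.1
grasp_force: 0.0
```

```bash
python3 - <<'E'
from h import *
np.set_printoptions(precision=4,suppress=True)
plan([-44,-37,266])
a=get_image("scene")["img"][80:200,190:320]; b=get_image("wrist")["img"]
cv2.imwrite("pics/c1.png",cv2.hconcat([cv2.resize(a,(433,400),interpolation=2),cv2.resize(b[:,64:448],(360,400))])[...,::-1])
E
```

```text
tipU [-33.0546 -37.0869 271.5626] shift m [0.011  0.0001 0.0056] toolx,y in U [array([-1.   ,  0.001]), array([0.001, 1.   ])] F [ 0.2425 -0.5097 -0.2295] t 4.325
```

View pics/c1.png

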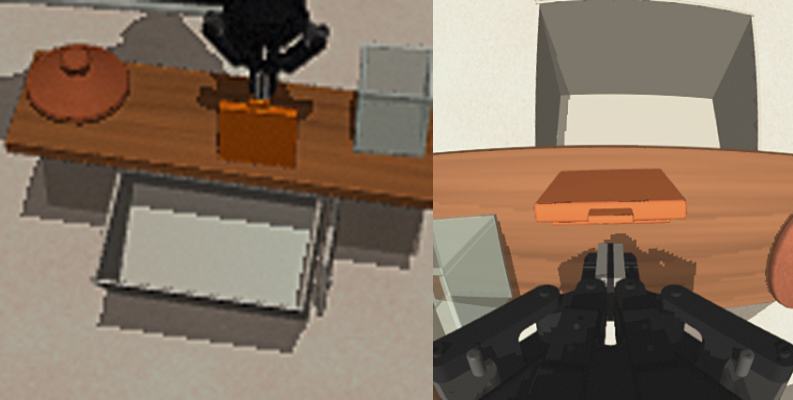

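Call:
carry_out(slide=[[0.004,0,0.006],[0.008,0,0.006],[0.011,0,0.006],[0.014,0,0.006],[0.017,0,0.006],[0.02,0,0.006],[0.023,0,0.006],[0.026,0,0.006]], roll=[0,0,0,0,0,0,0,0], claw=[0,0,0,0,0,0,0,0])

```text
clock: 5.42
position: [548.3, 202.3, 437.7]
ee_rot: [-0.68, 0.733, 0.0, 0.0]
contact_force: [-0.0, 0.5, -0.9]
gripper_width: -0.1
grasp_force: 0.0
```

```bash
python3 - <<'E'
from h import *
np.set_printoptions(precision=4,suppress=True)
plan([-44,-37,266])
a=get_image("scene")["img"][80:200,190:320]; b=get_image("wrist")["img"]
cv2.imwrite("pics/c2.png",cv2.hconcat([cv2.resize(a,(433,400),interpolation=2),cv2.resize(b[:,64:448],(360,400))])[...,::-1])
E
```

```text
tipU [-58.6309 -37.0535 264.712 ] shift m [-0.0146  0.0001 -0.0013] toolx,y in U [array([-1.   ,  0.001]), array([0.001, 1.   ])] F [-0.0179  0.5359 -0.9321] t 5.425
```

View pics/c2.png

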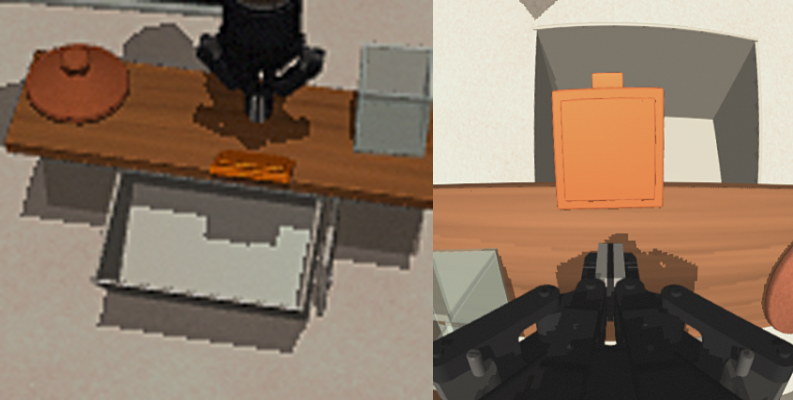

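Lid is tipping over the edge on its own, with the fingertips no longer touching (lid at (252,165) left, (608,150) right). I back off a little and let it fall.

Call:
carry_out(slide=[[-0.02,0,0],[-0.02,0,-0.03],[-0.02,0,-0.07],[-0.02,0,-0.09],[-0.02,0,-0.09],[-0.02,0,-0.09]], roll=[0,0,0,0,0,0], claw=[0,0,0,0,0,0])

```text
clock: 6.28
position: [549.7, 223.0, 526.2]
ee_rot: [-0.68, 0.733, 0.0, -0.001]
contact_force: [-0.2, -0.1, 0.0]
gripper_width: -0.1
grasp_force: 0.0
```

```bash
python3 - <<'E'
from h import *
np.set_printoptions(precision=4,suppress=True)
plan([-275,0,355])
a=get_image("scene")["img"][80:200,190:320]; b=get_image("wrist")["img"]
cv2.imwrite("pics/c3.png",cv2.hconcat([cv2.resize(a,(433,400),interpolation=2),cv2.resize(b[:,64:448],(360,400))])[...,::-1])
E
```

```text
tipU [-37.8165 -36.9118 353.1875] shift m [ 0.2372  0.0369 -0.0015] toolx,y in U [array([-1.,  0.]), array([0., 1.])] F [-0.2186 -0.102   0.02  ] t 6.275
```

View pics/c3.png

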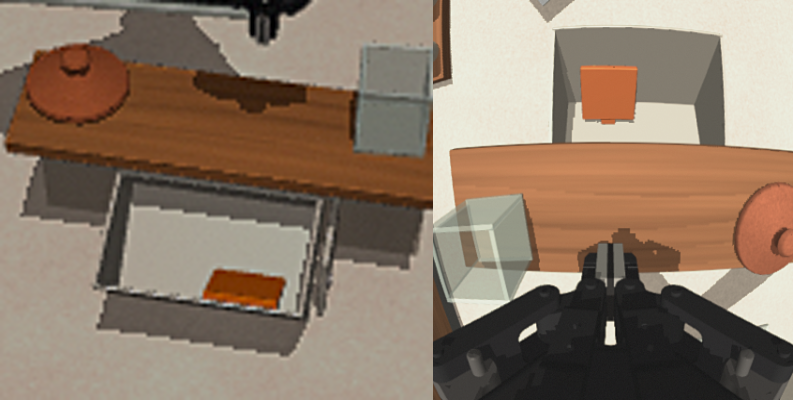

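Call:
carry_out(slide=[[0.06,0.009,0],[0.12,0.018,0],[0.18,0.028,0],[0.237,0.037,0],[0.237,0.037,0.06],[0.237,0.037,0.12],[0.237,0.037,0.18],[0.237,0.037,0.225]], roll=[0,0,0,0,0,0,0,0], claw=[0,0,0,0,0,0,0,0])

```text
clock: 7.38
position: [494.2, -11.5, 299.7]
ee_rot: [-0.68, 0.733, 0.001, -0.002]
contact_force: [-0.1, -0.1, 0.4]
gripper_width: -0.2
grasp_force: 0.0
```

```bash
python3 - <<'E'
from h import *
np.set_printoptions(precision=4,suppress=True)
plan([-222,0,125])
E
```

```text
tipU [-275.8458    1.1148  126.6684] shift m [-0.0538 -0.0011  0.0016] toolx,y in U [array([-1.   ,  0.001]), array([0.001, 1.   ])] F [-0.0883 -0.1008  0.4223] t 7.375
```

Call:
carry_out(slide=[[-0.02,0,0.002],[-0.035,0,0.002],[-0.045,0,0.002],[-0.052,0,0],[-0.059,0,-0.003],[-0.066,0,-0.006],[-0.073,0,-0.009],[-0.08,0,-0.012]], roll=[0,0,0,0,0,0,0,0], claw=[0,0,0,0,0,0,0,0])

```text
clock: 8.38
position: [501.2, 64.2, 319.7]
ee_rot: [-0.68, 0.733, -0.004, -0.003]
contact_force: [-0.8, -10.4, 7.5]
gripper_width: 0.1
grasp_force: 5.2
```

Call:
carry_out(slide=[[-0.006,0,-0.003],[-0.012,0,-0.006],[-0.018,0,-0.009],[-0.024,0,-0.012],[-0.029,0,-0.014],[-0.033,0,-0.016],[-0.036,0,-0.018],[-0.038,0,-0.018]], roll=[0,0,0,0,0,0,0,0], claw=[0,0,0,0,0,0,0,0])

```text
clock: 9.38
position: [504.0, 106.8, 332.6]
ee_rot: [-0.68, 0.733, 0.0, -0.0]
contact_force: [-0.4, -1.9, 2.2]
gripper_width: 0.0
grasp_force: 1.2
```

```bash
python3 - <<'E'
from h import *
np.set_printoptions(precision=4,suppress=True)
plan([-151,0,158])
a=get_image("scene")["img"][80:200,190:320]; b=get_image("wrist")["img"]
cv2.imwrite("pics/c4.png",cv2.hconcat([cv2.resize(a,(433,400),interpolation=2),cv2.resize(b[:,64:448],(360,400))])[...,::-1])
E
```

```text
tipU [-157.0627    0.0352  159.5849] shift m [-0.0061 -0.      0.0016] toolx,y in U [array([-1.,  0.]), array([0., 1.])] F [-0.4178 -1.862   2.1575] t 9.375
```

View pics/c4.png

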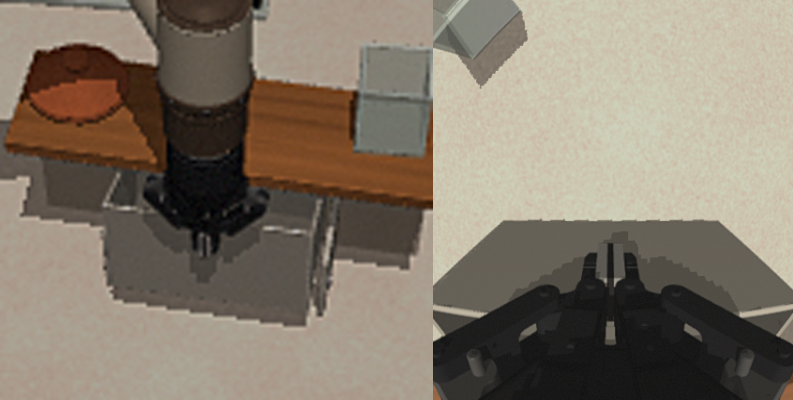

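The bin is nearly upright, with the fingers (205,240) on its front wall. I keep pushing until the stop shows in the force.

Call:
carry_out(slide=[[-0.002,0,0],[-0.004,0,0],[-0.006,0,0],[-0.007,0,0],[-0.008,0,0],[-0.008,0,0]], roll=[0,0,0,0,0,0], claw=[0,0,0,0,0,0])

```text
clock: 10.22
position: [504.5, 114.3, 333.7]
ee_rot: [-0.68, 0.733, -0.0, -0.0]
contact_force: [-2.9, -3.5, 7.9]
gripper_width: 0.1
grasp_force: 2.1
```

Call:
carry_out(slide=[[-0.001,0,0],[-0.002,0,0],[-0.003,0,0],[-0.004,0,0],[-0.004,0,0]], roll=[0,0,0,0,0], claw=[0,0,0,0,0])

```text
clock: 10.85
position: [504.8, 117.2, 334.5]
ee_rot: [-0.68, 0.733, -0.001, -0.001]
contact_force: [-3.8, -9.2, 11.6]
gripper_width: -0.3
grasp_force: 4.1
```

Call:
carry_out(slide=[[-0.001,0,-0.001],[-0.002,0,-0.001],[-0.003,0,-0.002],[-0.004,0,-0.002],[-0.004,0,-0.002]], roll=[0,0,0,0,0], claw=[0,0,0,0,0])

```text
clock: 11.48
position: [505.2, 118.4, 334.6]
ee_rot: [-0.68, 0.733, -0.002, -0.005]
contact_force: [4.9, -21.8, 2.6]
gripper_width: -0.2
grasp_force: 10.8
```

Force rising with hardly any motion: the stop. I back off and check.

Call:
carry_out(slide=[[0.02,0,0],[0.06,0,0],[0.12,0,-0.03],[0.17,0,-0.09],[0.22,0,-0.15],[0.25,0,-0.2],[0.28,0,-0.2],[0.28,0,-0.2]], roll=[0,0,0,0,0,0,0,0], claw=[0,0,0,0,0,0,0,0])

```text
clock: 12.48
position: [484.0, -158.7, 536.9]
ee_rot: [-0.679, 0.734, -0.002, 0.002]
contact_force: [-0.3, 1.0, -0.5]
gripper_width: 0.0
grasp_force: 0.0
```

```bash
python3 - <<'E'
from h import *
np.set_printoptions(precision=1,suppress=True)
plan([-151,0,161])
p=get_image("top"); H,W=p["z_map"].shape; q=get_image("scene")
for n,g in(("top",p),("scene",q)):
    for t in("bin_rim","lid_mid"):
        for f in place_of(g,t)[:1]: print(n,t,round(f["conf"],2),toU(px2w(g,f["at"],plane=200)),toU(px2w(g,f["at"])))
for g in(p,q):
    c,r=np.meshgrid(np.arange(W),np.arange(H)); K=g["mtx"]; z=g["z_map"]
    d=np.stack([(c-K[0,2])/K[0,0]*z,-(r-K[1,2])/K[1,1]*z,-z,np.ones_like(z)],-1)
    u=toU((d@np.array(g["world_from_camera"]).T)[...,:3])
    Q=u[(z>0)&(abs(u[...,1])<95)&(u[...,2]>70)&(u[...,2]<215)&(u[...,0]<-125)&(u[...,0]>-200)]
    print("rim",len(Q),Q[:,2].max(),np.percentile(Q[:,0],[3,25,50]))
    Q=Q[Q[:,2]<190]
    if len(Q)>20: print("front face x=a*z+b",np.polyfit(Q[:,2],Q[:,0],1))
a=q["img"][70:210,170:330]; b=p["img"][150:270,130:270]
cv2.imwrite("pics/c5.png",cv2.hconcat([cv2.resize(a,(400,350),interpolation=2),cv2.resize(b,(400,350),interpolation=2)])[...,::-1])
E
```

```text
tipU [-423.4    0.3  363.9] shift m [-0.3  0.   0.2] toolx,y in U [array([-1.,  0.]), array([0., 1.])] F [-0.3  1.  -0.5] t 12.475
top bin_rim 0.71 [-134.9   -6.5  200. ] [-128.4  -15.4  138.9]
top lid_mid 0.73 [-120.3  -18.3  200. ] [-108.8  -33.4  101.3]
scene bin_rim 0.56 [-142.5    6.3  200. ] [-135.3    7.6  191.3]
rim 308 208.96091947789523 [-139.4 -139.  -138.6]
front face x=a*z+b [   0.  -138.3]
rim 713 205.66479595489318 [-143.8 -140.5 -138.6]
front face x=a*z+b [  -0.  -138.3]
```

View pics/c5.png

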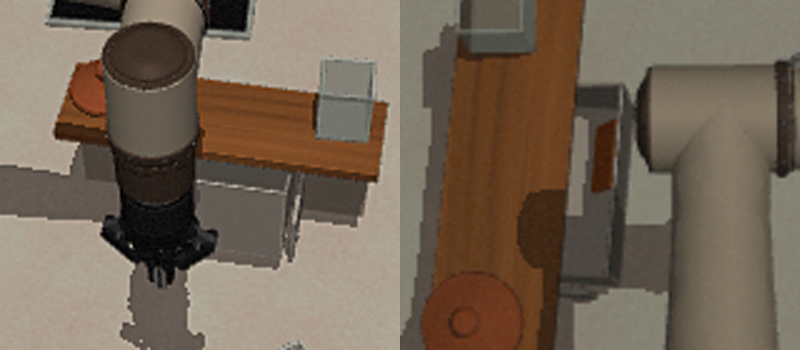

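The picture shows the bin upright with its rim at x = -139 mm in the unit frame. The lid is inside it at (603,155) in the right crop, and nothing is touching the robot.

```bash
python3 -c "from bench import *; print(job_done())"
```

```text
the job is handed in; nothing more can be done
None
```

The lid was tipped off the shelf with a light fingertip push and fell into the bin; the bin was then pushed upright to its stop with the lid inside, nothing else was touched, and the job is handed in at about 12.5 s.

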